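# Load a caster into the sprung-flap parts dryer and set its timer

### The job

Put the small caster into the bench-top parts dryer through the spring flap in its sloping face, all the way in so that the flap springs fully shut behind it. Then set the dryer's timer to 10 minutes the way such timers need: wind it past its last mark (15) first, then back down to 10, and let go. Leave the big caster, the loose wheel and the carton where they are.

Things in the scene. Friction and masses are not known exactly. Their poses are not given: they have to be found in the camera images.
- caster_center (a point): centre, 33 mm above the underside, of the small caster. It stands wheel up, 67 mm high, about 0.16 kg: steel plate 44 (own x) x 58 (own y) x 3 mm below; fork with flat outer sides 26 mm apart along own y, 24 mm long, up to 50 mm; in it a black wheel, diameter 50 mm, 18 mm wide, its axle along own y, 42 mm above the underside. Grip it across the fork (along own y) at axle height
- big_caster_center (a point): bystander: centre of a bigger caster of the same form, plate 85 x 95 mm, 98 mm high
- loose_wheel: bystander: loose black wheel lying flat, diameter 60 mm, 22 mm high; origin at the centre of its underside
- carton: bystander: closed cardboard carton 80 x 60 x 55 mm; origin at the centre of its underside
- dryer: fixed grey parts dryer, own x -100 (front, facing the robot) to +120 mm, own y -160 to +160, 210 mm high; origin on the table. From the top of the front wall (150 mm high) a face slopes up at 30 degrees to x +4, 210 mm high; behind it a level deck 210 mm high
- chamber (a point): middle of the floor of the loading chamber, which lies behind the flap; axes as the dryer's. The chamber is 210 mm (own x) by 182 mm (own y); its floor is 10 mm above the table. A caster that is through the flap falls here
- mouth (a point): centre of the loading opening, in the outer surface of the sloping face, (-48, -65, 180) mm in the dryer's frame, axes as the dryer's. Outward normal of the face: (-0.5, 0, 0.866) in that frame. Opening 66 mm along the slope, 130 mm along own y. Straight in is against the normal, forward and down (30 degrees from vertical), and free for 150 mm but for the flap
- flap (a joint): angle of the aluminium flap (64 x 126 x 3 mm) that fills the opening: 0 shut, up to 1.45 rad pushed in. Hinged along the opening's upper edge; a spring shuts it, 0.18 N m shut, 0.35 N m fully in. It nips a half-inserted caster against the chute wall: let go too early, it stays stuck with the flap ajar; then push its tail (the wheel) on, 60 to 70 mm inside the face, with shut fingertips
- mouth_low (a point): middle of the lower edge of the opening, in the outer surface of the sloping face, axes as the dryer's. From this edge a chute wall runs 50 mm straight in. The flap gives way more easily away from its hinge: bring the caster in about 3 mm nearer this edge than the middle, axle along the dryer's own y
- timer_grip (a point): point on the timer's vertical axis at gripping height, 30 mm above the deck, (62, 95, 240) mm in the dryer's frame, axes as the dryer's. The black knob is an upright bar 44 mm long, 12 mm wide, its top 41 mm above the deck, on a disc of radius 24 mm whose top is 8 mm above the deck. A white line on the bar points to the setting
- timer (a joint): timer angle: 0 = off, the bar along the dryer's own x, white line towards own -x; grows clockwise seen from above. Four black marks on the white dial: 0, 5, 10, 15 minutes at 0, 0.4, 0.8, 1.2 rad (15 is the thick one); stop at 1.5 rad. Stays where it is left; turning takes 0.04 N m
Not all that is in view belongs to the job. What is shaped like the part that bears caster_center but pink or red is not meant.

How it is judged:
On the way, in this order (a step that is already met when the one before it is completed fails the run):
1. the small caster is inside the dryer's chamber and the flap has shut behind it (z of caster_center in the frame of dryer below 0.1 m and x of caster_center in the frame of dryer between -0.1 and 0.12 m and y of caster_center in the frame of dryer between -0.16 and 0.03 m and value of joint flap below 0.08 rad), for 0.2 s.
2. the timer is wound past its 15 mark (value of joint timer above 1.22 rad).
3. the timer is turned back to 10 minutes (value of joint timer between 0.68 and 0.92 rad), for 0.2 s.
At the end, for the whole second after the job is handed in: The small caster lies inside the dryer's loading chamber (centre lower than 100 mm above the table), the flap is shut (under 0.08 rad), and the timer stands at 10 minutes (0.8 rad within 0.12, that is 1.5 minutes) (all of step 1 and all of step 3); the robot touches nothing.
It fails at once if the big caster is moved by more than 30 mm (distance of big_caster_center from where it was at the start of the episode above 0.03 m).
It fails at once if the loose wheel is moved by more than 30 mm (distance of loose_wheel from where it was at the start of the episode above 0.03 m).
It fails at once if the carton is moved by more than 30 mm (distance of carton from where it was at the start of the episode above 0.03 m).
It also fails if it takes over 66 s, if anything falls off the work surface, if the arm or the gripper's body presses on something with over 40 N, if the wrist force passes 120 N, or if a joint passes its speed limit or range.

### The arm

A 7-joint arm with a two-finger parallel gripper is mounted at the origin on the work surface. World frame = base frame: x ahead of the robot, y to its left, z up, the work surface at z = 0. Lengths are in m, angles in rad, forces in N, time in s.
With the tool pointing down it reaches from about 0.425 to 0.925 m from the base axis. Payload 6.8 kg.
Tool frame: the origin (TCP) lies on the centre line of the jaws, within the pads' length; the fingertips stand 8 mm ahead of it and the grasp point (between the pads) lies 11 mm behind it (bot.tips_ahead is the distance from the TCP to the fingertips, in m); z points along the fingers, y is the line along which they close (so a half turn about z gives the same grasp; the last joint's range is limited). The gripper opens to 85 mm and grips with 20 to 120 N. Pads are 22 mm wide; open, the fingers measure 114 mm over their backs; the gripper's body (76 mm by 85 mm) begins 54 mm behind the grasp point. The pads swing forward as they close: fully open they stand 13 mm farther back than shut.
Start: joints at [1.01, 0.477, 0.022, 1.555, -0.011, 1.109, -0.083], TCP at [0.295, -0.607, 0.239] pointing down, gripper open.
Joint ranges: [-2.96, 2.96], [-0.34, 2.1], [-1.41, 1.46], [0.24, 2.44], [-1.37, 4.51], [0.17, 1.92], [-2.96, 2.96]. Speed limits (rad/s): [2.39, 2.39, 3.14, 3.14, 3.14, 3.14, 3.14].

### API

Orientations are given as a unit quaternion [w, x, y, z].
In Python, from station import bot gives the robot as it stands.
- The arm moves only by the tool send_rows, never from a script. Its argument "deltas" is text: rows parted by semicolons, each of 4 numbers parted by spaces: the shift along the tool's x, y, z in m, then the turn about the tool's z in degrees. In form: x y z spin; .... A call has 1 to 5 rows; each row is the pose to reach, as a shift and turn from the pose commanded when the call began, along the tool's axes at that moment; what a row does not reach only later rows make up. A row lasts 1/10 s, in which the tool goes at most 50 mm and 8.59 degrees, less where a joint would pass 70% of its speed; a pose out of reach is approached as far as the arm can. A call with a gripper value outside its range is refused whole. "claw" is the opening, from 0 (shut) to 1 (fully open), set as the call begins (left out, the last holds). The fingers move at their own pace and stop on an object; "force" is the grip in N (left out, the last holds). Time passes only in rows, so rows that repeat a pose let the fingers close. It gives the time, the measured TCP pose, the force, the opening and the grip force at its end, in the units of the state.
- bot.get_obs(): the state, without advancing time (a new reading comes with each control period).
- bot.read_camera(name): name is "scene" or "side" or "wrist"; returns a dict with "img" (384x512x3 uint8, red, green, blue), "depth" (384x512 float32, m along the optical axis (not along the pixel's ray), 0 where there is no reading), "fx", "fy", "cx", "cy" (pixels), "camera_from_world" (4x4, takes a point from world to camera coordinates). Camera axes: x right, y up, looking along -z (the intrinsics and any distortion apply to the point x, -y, -z); pixel columns grow to the right and rows downward; lengths in m; the calibration is good to about 2 mm. The wrist camera is an equidistant fisheye: a pixel r from the principal point sees the ray r / f radians off the axis. A picture is of the moment at which its call begins.
- bot.hand_in(): hands the job in; it is judged then, once.
Trained networks look in a picture, given as the dict that the camera call returned (one of the last four; its "shot" number tells which), for a name from the list of things; names that differ only in an ending like _2 or _b are one class to them, and where a whole thing is asked for, a point or a joint stands for the part that bears it (a point fixed in the world has none). Each returns a list of dicts, best first, with "confidence" (0 to 1); they miss things now and then, are a little off and sometimes report something else, mostly with a low value. They report only what shows in the picture. A call takes as long as a camera call. They do not tell look-alikes from the thing itself.
- bot.masks_of(picture, query): "mask" (384x512 bool, what is visible of it).
- bot.landmark_of(picture, query): "xyz" ([x, y, z] in m, in world coordinates, good to about 4 mm: a listed point, or the origin of a listed thing).
The state is a dict: "t": time; "q": joint angles; "joint_vel": joint speeds; "joint_torque": joint torques, N m; "eef_pos": TCP position; "tool_rot": TCP orientation; "contact_force": force on the tool from outside, world axes, zero at the start; "torque": the same for the moment, N m; "gripper_width": opening from 0.0 (shut) to 1.0 (fully open); "grasp_force": force on a finger pad.
Only numpy, scipy, OpenCV 4.12 (cv2) and the standard library are available. Lean on these libraries where they do the work, as an engineer would, in place of code of your own. Each camera call takes 0.05 s, during which the arm holds its last target. There are 200 camera calls.

## Working session

There is one attempt and no reset: what is moved stays moved. The work goes in short steps, Python scripts to look and compute and a tool call to move; the robot and the scene stay as the last step left them, time stands still between calls to the robot, and variables do not carry over. Pictures are saved under pics/ and viewed, at most 14 in all, crops included, and the job is handed in when it is done.

Besides the shell and the picture viewer there is one more tool, called after "Emit:" as name(argument=value, ...), one argument or row to a line, values as JSON. send_rows: Moves the arm, as the interface text tells. Its arguments: {"type":"object","properties":{"deltas":{"type":"string"},"claw":{"type":"number"},"force":{"type":"number"}},"required":["deltas"]}

```bash
ls; mkdir -p pics
cat > h.py <<'E'
import numpy as np, cv2
from scipy.spatial.transform import Rotation as R
from station import bot
def px2w(p,u,v,d=None):
    d=p["depth"][int(v),int(u)] if d is None else d
    c=np.array([(u-p["cx"])/p["fx"]*d,-(v-p["cy"])/p["fy"]*d,-d,1])
    return (np.linalg.inv(p["camera_from_world"])@c)[:3]
def cloud(p,m):
    v,u=np.nonzero(m&(p["depth"]>0)); d=p["depth"][v,u]
    c=np.stack([(u-p["cx"])/p["fx"]*d,-(v-p["cy"])/p["fy"]*d,-d,np.ones_like(d)])
    return (np.linalg.inv(p["camera_from_world"])@c)[:3].T
def rot(o):
    q=o["tool_rot"]; return R.from_quat([q[1],q[2],q[3],q[0]]).as_matrix()
E
python3 - <<'E'
from h import *
o=bot.get_obs(); print({k:np.round(v,3) for k,v in o.items()})
ims=[]
for n in("scene","side"):
    p=bot.read_camera(n); ims.append(p["img"])
    for q in("caster_center","big_caster_center","loose_wheel","carton","dryer","chamber","mouth","mouth_low","timer_grip"):
        print(n,q,[(np.round(r["xyz"],3).tolist(),round(r["confidence"],2)) for r in bot.landmark_of(p,q)[:4]])
    cv2.imwrite(f"pics/{n}1.png",p["img"][...,::-1])
E
```

```text
pics
{'t': np.float64(0.0), 'q': array([ 1.01 ,  0.478,  0.022,  1.556, -0.012,  1.109, -0.083]), 'joint_vel': array([-0.   , -0.   ,  0.   ,  0.   , -0.001,  0.001,  0.002]), 'joint_torque': array([-0.0000e+00, -5.9645e+01,  1.6070e+00, -2.8120e+01,  1.2000e-02,
        1.0000e-02,  0.0000e+00]), 'eef_pos': array([ 0.295, -0.606,  0.238]), 'tool_rot': array([-0.001,  0.974,  0.224, -0.   ]), 'contact_force': array([ 0.458,  0.245, -0.375]), 'torque': array([-0.015,  0.019,  0.053]), 'grasp_force': np.float64(0.0), 'gripper_width': np.float64(0.997)}
scene caster_center [([0.481, -0.187, 0.034], 0.82), ([0.395, -0.065, 0.036], 0.81), ([0.366, -0.201, 0.036], 0.79), ([0.507, -0.074, 0.033], 0.47)]
scene big_caster_center [([0.452, -0.332, 0.052], 0.79), ([0.589, 0.284, 0.24], 0.39)]
scene loose_wheel [([0.61, -0.205, -0.004], 0.54)]
scene carton [([0.598, -0.37, 0.001], 0.86)]
scene dryer []
scene chamber []
scene mouth [([0.48, 0.122, 0.18], 0.64)]
scene mouth_low [([0.454, 0.124, 0.164], 0.6)]
scene timer_grip [([0.585, 0.282, 0.239], 0.87)]
side caster_center [([0.507, -0.072, 0.032], 0.7), ([0.394, -0.057, 0.031], 0.61), ([0.367, -0.197, 0.031], 0.58), ([0.479, -0.185, 0.036], 0.54)]
side big_caster_center [([0.451, -0.334, 0.049], 0.87)]
side loose_wheel [([0.609, -0.206, -0.003], 0.84), ([0.602, -0.368, -0.003], 0.32)]
side carton [([0.605, -0.37, -0.001], 0.79)]
side dryer []
side chamber []
side mouth [([0.484, 0.123, 0.184], 0.65)]
side mouth_low [([0.449, 0.123, 0.16], 0.88)]
side timer_grip [([0.587, 0.281, 0.24], 0.91)]
```

View pics/scene1.png

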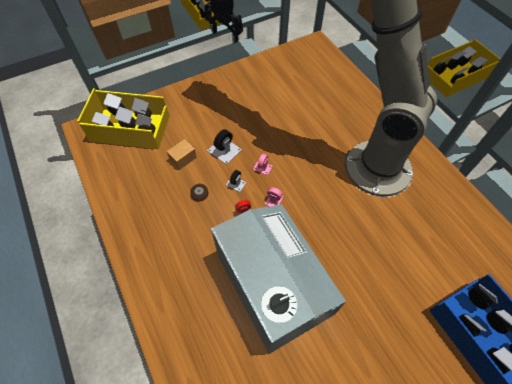

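View pics/side1.png

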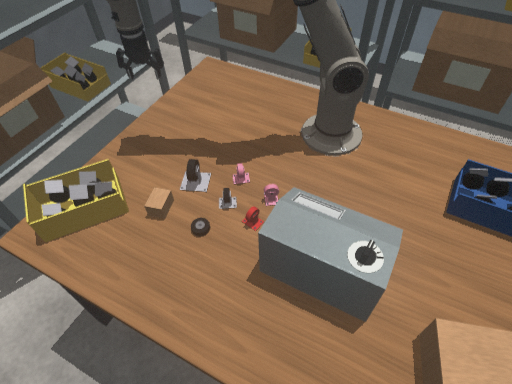

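The scene picture shows the real small caster (black wheel) at pixel (236,180). The look-alikes are pink at (262,164) and (274,196), and red at (243,207). The dryer mouth is at (283,233) and the timer at (280,304). The side picture agrees, with the caster at (228,200) and the timer at (367,255).

The tool always stays vertical, so I plan to tilt the caster in the grip by pressing its plate flat on the 30° slope. First I need the yaw angles.

Run:
```python
from h import *
print("tips",bot.tips_ahead)
P=[]
for n in("scene","side"):
    p=bot.read_camera(n)
    C=p["camera_from_world"]; 
    c=C@np.array([.48,-.187,.034,1]); print(n,"caster px",p["cx"]+p["fx"]*c[0]/-c[2],p["cy"]-p["fy"]*c[1]/-c[2])
    # all workspace cloud
    w=cloud(p,np.ones((384,512),bool))
    near=w[(np.hypot(w[:,0]-.48,w[:,1]+.187)<.05)]
    pl=near[(near[:,2]>-0.001)&(near[:,2]<.012)]
    v,u=np.nonzero(p["depth"]>0); col=p["img"][v,u].astype(int)
    sel=(np.hypot(w[:,0]-.48,w[:,1]+.187)<.05)&(w[:,2]<.012)
    grey=sel&(col.max(1)-col.min(1)<30)&(col.min(1)>70)
    g=w[grey][:,:2]
    for m in bot.masks_of(p,"caster_center"):
        q=cloud(p,m["mask"]); print("mask",q.mean(0).round(3),len(q),round(m["confidence"],2))
    rect=cv2.minAreaRect((g*1000).astype(np.float32)); print("plate",len(g),rect)
    top=near[near[:,2]>.045]; tc=top[:,:2].mean(0); e,V=np.linalg.eigh(np.cov(top[:,:2].T)); print("wheel",len(top),tc,np.sqrt(e),V[:,1])
    deck=w[(np.abs(w[:,2]-.21)<.006)&(np.hypot(w[:,0]-.55,w[:,1]-.2)<.3)]
    print("deck",len(deck),cv2.minAreaRect((deck[:,:2]*1000).astype(np.float32)),deck[:,2].mean())
    body=w[(w[:,2]>.12)&(w[:,2]<.215)&(np.hypot(w[:,0]-.55,w[:,1]-.2)<.3)]
    print("top",cv2.minAreaRect((body[:,:2]*1000).astype(np.float32)))
    P.append(p["img"][...])
a=cv2.resize(P[0][150:220,200:290],None,fx=4.4,fy=5,interpolation=2);b=cv2.resize(P[1][175:245,190:280],None,fx=4.4,fy=5,interpolation=2)
cv2.imwrite("pics/crop1.png",np.hstack([a,b])[...,::-1])
```

```text
tips 0.008
scene caster px 234.36898727585813 177.3293087846603
mask [ 0.366 -0.191  0.026] 238 0.77
mask [ 0.482 -0.175  0.03 ] 234 0.61
mask [ 0.512 -0.068  0.05 ] 157 0.56
mask [ 0.401 -0.058  0.035] 245 0.56
plate 105 ((480.75634765625, -181.1388397216797), (43.488460540771484, 56.37770080566406), 31.345483779907227)
wheel 97 [ 0.48297674 -0.17794826] [0.00615818 0.01283871] [-0.908945   -0.41691605]
deck 6078 ((584.5701293945312, 188.75784301757812), (130.30523681640625, 320.6915588378906), 0.21467570960521698) 0.20978899441641397
top ((539.3316040039062, 188.37051391601562), (221.1978302001953, 321.2267150878906), 0.22278441488742828)
side caster px 225.86862840960526 195.9464176705145
mask [ 0.487 -0.179  0.023] 259 0.82
mask [ 0.406 -0.059  0.031] 271 0.69
mask [ 0.513 -0.067  0.028] 293 0.57
mask [ 0.373 -0.193  0.024] 219 0.46
plate 144 ((480.82537841796875, -183.4101104736328), (45.73329544067383, 57.3199577331543), 33.378257751464844)
wheel 89 [ 0.48802685 -0.17759778] [0.0065138  0.01157882] [-0.88148243 -0.47221682]
deck 5561 ((588.4722900390625, 188.38290405273438), (128.383056640625, 320.764892578125), 0.3992161750793457) 0.2090316201637109
top ((541.1778564453125, 258.16497802734375), (224.2677764892578, 460.82037353515625), 0.00105868570972234)
```

View pics/crop1.png

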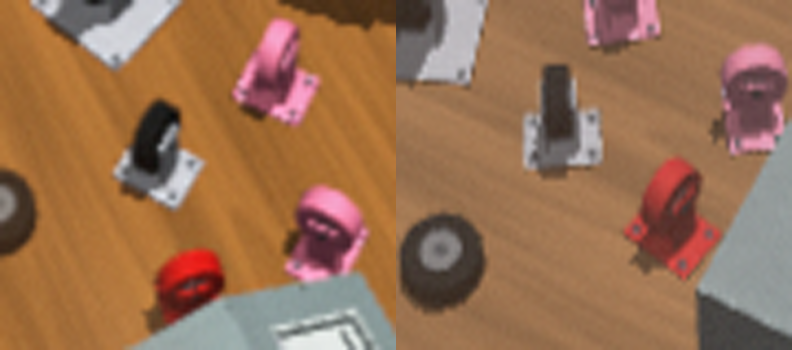

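The crop shows the black-wheel caster on its light plate, with look-alikes on both sides. Its own x points at about 32°, and the centre is about (0.481, -0.184). The dryer yaw is about 0.3°, with its origin near (0.529, 0.188).

```bash
cat >> h.py <<'E'
def go(x,y,z,yaw):
    o=bot.get_obs(); M=rot(o); d=M.T@(np.array([x,y,z])-o["eef_pos"])
    cur=np.degrees(np.arctan2(M[1,0],M[0,0]))
    print("pos",o["eef_pos"].round(4),"yaw",cur.round(2),"t",round(float(o["t"]),2),"F",np.round(o["contact_force"],1),"w",round(float(o["gripper_width"]),3),"gf",round(float(o["grasp_force"]),1),"-> delta",d.round(4),"spin",round((cur-yaw+180)%360-180,2),"tilt",M[:,2].round(3))
E
python3 -c "
from h import *
go(.481,-.184,.16,32)"
```

```text
pos [ 0.2953 -0.607   0.2393] yaw 25.95 t 1.2 F [-0.7  0.1  0.7] w 1.002 gf 0.0 -> delta [ 0.352  -0.2991  0.0793] spin -6.05 tilt [ 0. -0. -1.]
```

Emit:
send_rows(
  deltas="0.035 -0.03 0 -1; 0.07 -0.06 0 -2; 0.105 -0.09 0 -3; 0.14 -0.12 0 -4; 0.176 -0.15 0 -6",
  claw=1,
  force=40,
)

```text
t: 1.7
eef_pos: [0.3884, -0.3935, 0.2396]
tool_rot: [0.0, 0.961, 0.275, 0.0]
contact_force: [0.8, 1.0, 0.1]
gripper_width: 0.998
grasp_force: 0.0
```

```bash
python3 -c "
from h import *
go(.481,-.184,.16,32)"
```

```text
pos [ 0.3884 -0.3935  0.2396] yaw 31.98 t 1.7 F [0.8 1.  0.1] w 0.998 gf 0.0 -> delta [ 0.1895 -0.1287  0.0795] spin -0.02 tilt [ 0. -0. -1.]
```

Emit:
send_rows(
  deltas="0.038 -0.026 0.016 0; 0.076 -0.052 0.032 0; 0.114 -0.078 0.048 0; 0.152 -0.104 0.064 0; 0.1895 -0.1287 0.0795 0",
)

```text
t: 2.2
eef_pos: [0.4813, -0.1839, 0.1596]
tool_rot: [0.0, 0.961, 0.275, 0.0]
contact_force: [0.9, -0.8, 0.3]
gripper_width: 0.998
grasp_force: 0.0
```

Run:
```python
from h import *
p=bot.read_camera("wrist"); print(p["fx"],p["cx"],p["cy"],p["depth"].shape)
for q in("caster_center",): print([(r["xyz"],r["confidence"]) for r in bot.landmark_of(p,q)])
C=p["camera_from_world"]; print(np.linalg.inv(C).round(3))
cv2.imwrite("pics/w1.png",p["img"][...,::-1])
# fisheye cloud
v,u=np.mgrid[0:384,0:512]; x=(u-p["cx"]);y=(v-p["cy"]); r=np.hypot(x,y)+1e-9; th=r/p["fx"]; d=p["depth"]
k=np.tan(th)/r*d; c=np.stack([x*k,-y*k,-d,np.ones_like(d)],-1)@np.linalg.inv(C).T
w=c[...,:3]; ok=(d>0)&(th<1.3)
s=ok&(np.hypot(w[...,0]-.481,w[...,1]+.184)<.045)
im=p["img"].astype(int); 
g=s&(w[...,2]<.012)&(im.max(2)-im.min(2)<30)&(im.min(2)>70)
print("plate",g.sum(),cv2.minAreaRect((w[g][:,:2]*1000).astype(np.float32)))
t=s&(w[...,2]>.05); q=w[t][:,:2]; print("wheel",t.sum(),cv2.minAreaRect((q*1000).astype(np.float32)),q.mean(0),w[s][:,2].max())
go(.481,-.184,.04,32)
```

```text
297.3186396354542 252.0291309672933 194.2110850085237 (384, 512)
[([0.4769, -0.1839, 0.0308], 0.96), ([0.3982, -0.065, 0.0339], 0.9), ([0.5068, -0.0703, 0.0388], 0.79), ([0.3639, -0.1998, 0.0333], 0.58)]
[[ 0.528  0.804  0.274  0.552]
 [-0.849  0.5    0.171 -0.14 ]
 [ 0.    -0.323  0.946  0.293]
 [ 0.     0.     0.     1.   ]]
plate 1493 ((478.68121337890625, -182.24285888671875), (54.86701965332031, 59.00794219970703), 33.38479232788086)
wheel 16015 ((480.3779602050781, -184.29449462890625), (46.14482116699219, 89.50518035888672), 29.98541259765625) [ 0.49120134 -0.17757347] 0.25117713472739395
pos [ 0.4825 -0.1783  0.1584] yaw 32.54 t 2.3 F [-1.5 -0.1  0.2] w 1.001 gf 0.0 -> delta [-0.0045  0.0045  0.1184] spin 0.54 tilt [-0.001  0.004 -1.   ]
```

View pics/w1.png

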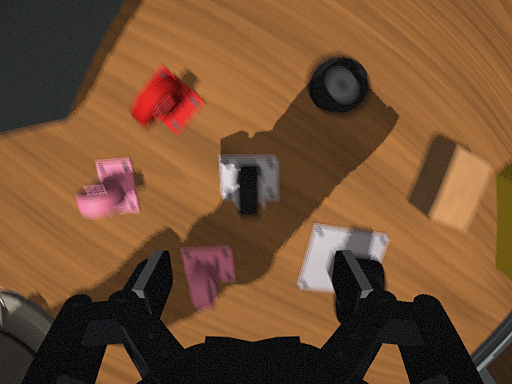

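The wrist picture shows the caster at (249,185), square to the pads and centred between them at columns 152 and 352. Next I descend and grip.

Emit:
send_rows(
  deltas="0 0 0.03 0; 0 0 0.06 0; 0 0 0.09 0; 0 0 0.11 0; 0 0 0.12 0",
)

```text
t: 2.8
eef_pos: [0.4797, -0.1859, 0.0383]
tool_rot: [-0.001, 0.961, 0.275, -0.001]
contact_force: [-0.6, -0.8, 0.1]
gripper_width: 0.998
grasp_force: 0.0
```

Emit:
send_rows(
  deltas="0 0 0 0; 0 0 0 0; 0 0 0 0; 0 0 0 0; 0 0 0 0",
  claw=0,
  force=40,
)

```text
t: 3.3
eef_pos: [0.4815, -0.1858, 0.0409]
tool_rot: [0.001, 0.961, 0.275, 0.001]
contact_force: [-1.9, 0.4, 6.8]
gripper_width: 0.29
grasp_force: 41.1
```

Emit:
send_rows(
  deltas="0 0 0 0; 0 0 0 0; 0 0 -0.01 0; 0 0 -0.03 0; 0 0 -0.05 0",
)

```text
t: 3.8
eef_pos: [0.4802, -0.1855, 0.0906]
tool_rot: [-0.0, 0.961, 0.275, -0.0]
contact_force: [-0.4, 0.1, -1.4]
gripper_width: 0.296
grasp_force: 40.0
```

Run:
```python
from h import *
go(.481,.25,.30,0)
p=bot.read_camera("wrist"); cv2.imwrite("pics/w2.png",p["img"][...,::-1])
p=bot.read_camera("side"); cv2.imwrite("pics/s2.png",cv2.resize(p["img"][120:260,160:300],None,fx=4,fy=4)[...,::-1])
```

```text
pos [ 0.4802 -0.1855  0.0906] yaw 31.95 t 3.8 F [-0.4  0.1 -1.4] w 0.296 gf 40.0 -> delta [ 0.231  -0.3693 -0.2093] spin 31.95 tilt [-0.001  0.    -1.   ]
```

View pics/w2.png

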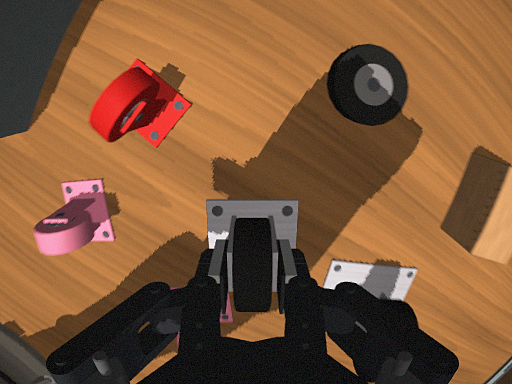

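The caster is held across the fork, with opening 0.296 (about 25 mm). Next I lift, square it to the dryer and carry it over the solid slope beside the mouth.

Emit:
send_rows(
  deltas="0 0 -0.045 6; 0 0 -0.09 12; 0 0 -0.135 18; 0 0 -0.18 25; 0 0 -0.22 32",
)

```text
t: 4.4
eef_pos: [0.4803, -0.1856, 0.3116]
tool_rot: [0.0, 1.0, -0.003, 0.0]
contact_force: [1.7, 0.6, -2.1]
gripper_width: 0.295
grasp_force: 40.2
```

Emit:
send_rows(
  deltas="0 -0.04 0 0; 0 -0.085 0 0; 0 -0.13 0 0; 0 -0.175 0 0; 0 -0.22 0 0",
)

```text
t: 4.9
eef_pos: [0.4801, 0.0359, 0.3092]
tool_rot: [0.0, 1.0, -0.001, -0.0]
contact_force: [1.1, -0.2, -2.9]
gripper_width: 0.294
grasp_force: 40.2
```

Emit:
send_rows(
  deltas="0 -0.045 0 0; 0 -0.09 0 0; 0 -0.135 0.01 0; 0 -0.18 0.02 0; 0 -0.215 0.03 0",
)

```text
t: 5.4
eef_pos: [0.4801, 0.2521, 0.2788]
tool_rot: [-0.0, 1.0, 0.0, -0.0]
contact_force: [0.9, -0.2, -1.7]
gripper_width: 0.29
grasp_force: 40.2
```

Run:
```python
from h import *
p=bot.read_camera("scene")
for q in("mouth","mouth_low","timer_grip"):print(q,[(r["xyz"],r["confidence"]) for r in bot.landmark_of(p,q)[:1]])
go(.481,.25,.24,0)
```

```text
mouth [([0.4788, 0.1198, 0.1818], 0.63)]
mouth_low [([0.4545, 0.1228, 0.1618], 0.79)]
timer_grip []
pos [0.4804 0.2496 0.2786] yaw 0.06 t 5.6 F [-0.3 -0.8 -1.1] w 0.292 gf 40.1 -> delta [ 0.0007 -0.0004  0.0386] spin 0.06 tilt [-0.002 -0.001 -1.   ]
```

Emit:
send_rows(
  deltas="0.017 0 0.01 0; 0.033 0 0.021 0; 0.033 0 0.021 0; 0.033 0 0.021 0",
  force=25,
)

```text
t: 6.0
eef_pos: [0.5141, 0.2478, 0.2586]
tool_rot: [0.0, 1.0, -0.002, -0.0]
contact_force: [-0.8, 0.1, -1.7]
gripper_width: 0.293
grasp_force: 40.2
```

Emit:
send_rows(
  deltas="0 0 0.003 0; 0 0 0.006 0; 0 0 0.008 0; 0 0 0.01 0; 0 0 0.01 0",
)

```text
t: 6.5
eef_pos: [0.5137, 0.2493, 0.2509]
tool_rot: [0.0, 1.0, -0.0, 0.0]
contact_force: [-5.4, -3.2, 13.4]
gripper_width: 0.296
grasp_force: 42.0
```

Run:
```python
from h import *
go(.513,.25,.244,0)
p=bot.read_camera("side"); cv2.imwrite("pics/s3.png",cv2.resize(p["img"][130:280,240:400],None,fx=4,fy=4,interpolation=2)[...,::-1])
```

```text
pos [0.5137 0.2493 0.2509] yaw -0.05 t 6.5 F [-5.4 -3.2 13.4] w 0.296 gf 42.0 -> delta [-0.0007 -0.0007  0.0069] spin -0.05 tilt [ 0.001 -0.001 -1.   ]
```

View pics/s3.png

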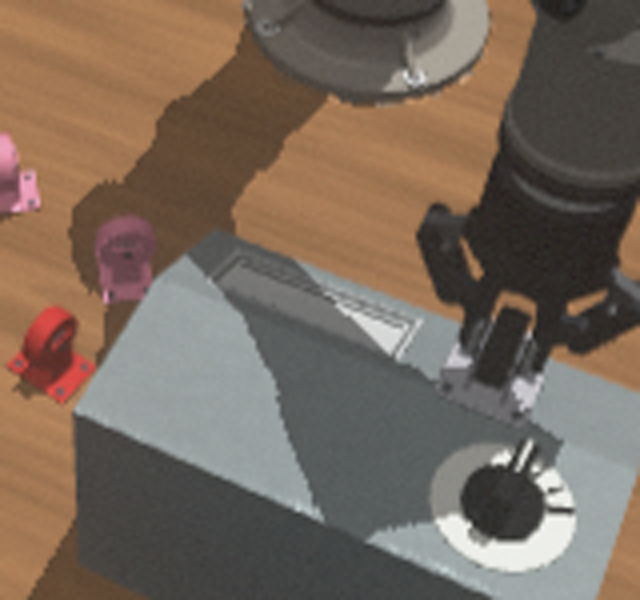

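The picture shows the caster's plate resting on the slope/deck ridge at (490,390), and contact has begun at 13 N. I ease the grip and press on.

Emit:
send_rows(
  deltas="0 0 0.002 0; 0 0 0.004 0; 0 0 0.006 0; 0 0 0.007 0; 0 0 0.007 0",
  claw=0,
  force=20,
)

```text
t: 7.05
eef_pos: [0.5136, 0.2495, 0.2505]
tool_rot: [0.001, 1.0, -0.001, 0.002]
contact_force: [-23.3, -14.0, 56.2]
gripper_width: 0.294
grasp_force: 47.5
```

```bash
cat >> h.py <<'E'
def plate():
    # fit caster plate's tilt from wrist camera: grey points near the gripper
    p=bot.read_camera("wrist"); C=np.linalg.inv(p["camera_from_world"])
    v,u=np.mgrid[0:384,0:512]; x=(u-p["cx"]);y=(v-p["cy"]); r=np.hypot(x,y)+1e-9; d=p["depth"]
    k=np.tan(r/p["fx"])/r*d; w=(np.stack([x*k,-y*k,-d,np.ones_like(d)],-1)@C.T)[...,:3]
    return p,w
E
python3 - <<'E'
from h import *
go(.513,.25,.244,0)
p,w=plate(); o=bot.get_obs()["eef_pos"]
s=(p["depth"]>0)&(np.abs(w[...,0]-o[0]-.018)<.012)&(np.abs(np.abs(w[...,1]-o[1])-.021)<.006)&(w[...,2]<o[2]-.005)&(w[...,2]>o[2]-.07)
q=w[s]; print(len(q)); print(np.polyfit(q[:,0]-o[0],q[:,2]-o[2],1) if len(q)>20 else 0)
cv2.imwrite("pics/w3.png",p["img"][...,::-1])
E
```

```text
pos [0.5136 0.2495 0.2505] yaw -0.08 t 7.05 F [-23.3 -14.   56.2] w 0.294 gf 47.5 -> delta [-0.0006 -0.0005  0.0065] spin -0.08 tilt [ 0.004 -0.001 -1.   ]
1427
[-0.21022    -0.03536654]
```

View pics/w3.png

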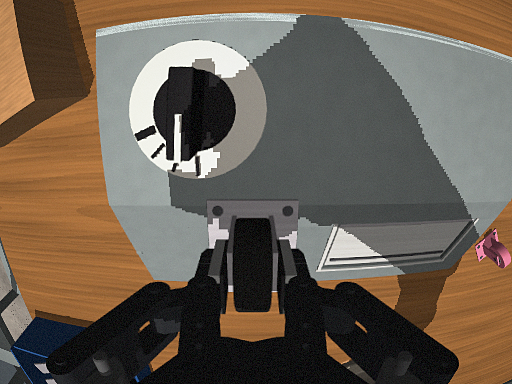

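The plate has not turned yet: the reaction runs along the slope normal, nearly through the axle. I'll reduce the press and pull the tool backward so friction on the plate turns it.

Emit:
send_rows(
  deltas="-0.002 0 -0.003 0; -0.004 0 -0.003 0; -0.007 0 -0.003 0; -0.01 0 -0.003 0; -0.012 0 -0.003 0",
  claw=0,
  force=20,
)

```text
t: 7.6
eef_pos: [0.5059, 0.2501, 0.2485]
tool_rot: [-0.002, 1.0, -0.001, 0.005]
contact_force: [4.7, -1.4, 7.7]
gripper_width: 0.291
grasp_force: 42.2
```

```bash
cat >> h.py <<'E'
def tilt():
    p,w=plate(); ob=bot.get_obs(); o=ob["eef_pos"]
    s=(p["depth"]>0)&(np.abs(w[...,0]-o[0]-.018)<.014)&(np.abs(np.abs(w[...,1]-o[1])-.021)<.006)&(w[...,2]<o[2]-.005)&(w[...,2]>o[2]-.055)
    q=w[s]; 
    if len(q)<20: print("few",len(q)); return
    # top-of-plate grid: median z per x bin
    for a in np.arange(.004,.034,.004):
        b=q[np.abs(q[:,0]-o[0]-a)<.002]
        if len(b)>3: print(round(a,3),len(b),(np.percentile(b[:,2]-o[2],[10,50,90])*1000).round(1))
    return p
E
python3 - <<'E'
from h import *
go(.513,.25,.244,0)
tilt()
E
```

```text
pos [0.5059 0.2501 0.2485] yaw -0.11 t 7.6 F [ 4.7 -1.4  7.7] w 0.291 gf 42.2 -> delta [0.0071 0.0001 0.0045] spin -0.11 tilt [ 0.01   0.003 -1.   ]
0.004 101 [-38.8 -38.2 -37.4]
0.008 201 [-38.5 -37.7 -37. ]
0.012 219 [-38.1 -37.2 -36.4]
0.016 222 [-37.5 -36.7 -35.9]
0.02 231 [-37.2 -36.3 -35.5]
0.024 285 [-38.1 -36.4 -35.4]
0.028 254 [-39.8 -39.  -38. ]
0.032 123 [-39.7 -39.  -38.4]
```

The pull works: the plate is now tilted about 7°. I'll repeat it as a ratchet: lift, go forward, press, pull back.

Emit:
send_rows(
  deltas="0 0 -0.013 0; 0.018 0 -0.013 0; 0.018 0 -0.007 0; 0.018 0 -0.003 0; 0.015 0 -0.001 0",
)

```text
t: 8.15
eef_pos: [0.5197, 0.2492, 0.2496]
tool_rot: [-0.0, 1.0, -0.001, 0.004]
contact_force: [2.9, -7.2, 26.0]
gripper_width: 0.298
grasp_force: 44.3
```

Emit:
send_rows(
  deltas="-0.003 0 0.002 0; -0.006 0 0.004 0; -0.009 0 0.006 0; -0.012 0 0.007 0; -0.014 0 0.007 0",
)

```text
t: 8.65
eef_pos: [0.5054, 0.2498, 0.2422]
tool_rot: [-0.001, 1.0, -0.001, 0.004]
contact_force: [2.8, -0.3, 10.8]
gripper_width: 0.293
grasp_force: 46.2
```

Run:
```python
from h import *
go(.513,.25,.244,0)
tilt()
```

```text
pos [0.5054 0.2498 0.2422] yaw -0.11 t 8.65 F [ 2.8 -0.3 10.8] w 0.293 gf 46.2 -> delta [ 0.0076 -0.0002 -0.0018] spin -0.11 tilt [ 0.007  0.002 -1.   ]
0.004 86 [-37.5 -36.8 -36.2]
0.008 181 [-36.6 -35.7 -34.8]
0.012 190 [-35.2 -34.3 -33.3]
0.016 202 [-33.8 -32.9 -32.2]
0.02 215 [-32.4 -31.6 -30.7]
0.024 221 [-31.1 -30.2 -29.3]
0.028 237 [-29.5 -28.6 -27.5]
0.032 112 [-28.2 -27.5 -26.8]
```

The tilt is about 19° now. Next I press it flush onto the slope while drawing it down-slope.

Emit:
send_rows(
  deltas="-0.003 0 0.004 0; -0.007 0 0.008 0; -0.011 0 0.011 0; -0.015 0 0.013 0; -0.018 0 0.015 0",
)

```text
t: 9.2
eef_pos: [0.4876, 0.2516, 0.2285]
tool_rot: [-0.002, 1.0, -0.0, 0.004]
contact_force: [0.6, -1.9, 26.1]
gripper_width: 0.296
grasp_force: 51.5
```

Run:
```python
from h import *
go(.481,.25,.2275,0)
tilt()
```

```text
pos [0.4876 0.2516 0.2285] yaw -0.04 t 9.2 F [ 0.6 -1.9 26.1] w 0.296 gf 51.5 -> delta [-0.0066  0.0016  0.0009] spin -0.04 tilt [ 0.009  0.004 -1.   ]
0.004 14 [-39.1 -38.3 -37.8]
0.008 134 [-38.  -36.9 -35.2]
0.012 174 [-35.  -33.7 -32.9]
0.016 178 [-32.9 -31.7 -30.6]
0.02 190 [-30.7 -29.6 -28.2]
0.024 207 [-28.2 -27.1 -26. ]
0.028 221 [-25.9 -24.7 -23.6]
0.032 111 [-23.6 -22.9 -22.3]
```

The plate is flush now, at 29.9°. I lift it clear and measure where the plate sits relative to the TCP.

Emit:
send_rows(
  deltas="0 0 -0.02 0; -0.005 0 -0.06 0; -0.005 0.045 -0.07 0; -0.005 0.09 -0.07 0; -0.005 0.125 -0.07 0",
  claw=0,
  force=40,
)

```text
t: 9.75
eef_pos: [0.4786, 0.122, 0.2935]
tool_rot: [0.001, 1.0, -0.001, -0.001]
contact_force: [0.6, -0.7, -2.1]
gripper_width: 0.295
grasp_force: 48.0
```

Run:
```python
from h import *
go(.481,.1235,.2275,0)
p,w=plate(); o=bot.get_obs()["eef_pos"]
d=w-o; s=(p["depth"]>0)&(np.abs(np.abs(d[...,1])-.021)<.007)&(d[...,2]>-.06)&(d[...,2]<-.005)&(d[...,0]>0)&(d[...,0]<.06)
q=d[s]; a=q[:,0]*.866+q[:,2]*.5; n=-q[:,0]*.5+q[:,2]*.866
k=np.abs(n-np.median(n))<.004
print(len(q),"perp plate top",np.percentile(n[k],[10,50,90]),"a range",np.percentile(a[k],[1,50,99]), np.polyfit(a[k],n[k],1))
for b in(("y",d[...,1]),): print("y range", np.percentile(b[1][(p["depth"]>0)&(np.abs(-d[...,0]*.5+d[...,2]*.866-np.median(n))<.003)&(np.abs(d[...,1])<.05)&(d[...,0]>0.01)&(d[...,0]<.04)],[1,99]))
for c in("scene","side"):
    p=bot.read_camera(c)
    for q in("mouth","mouth_low","timer_grip"):print(c,q,[(r["xyz"],round(r["confidence"],2)) for r in bot.landmark_of(p,q)[:1]])
p=bot.read_camera("side");cv2.imwrite("pics/s4.png",cv2.resize(p["img"][130:280,240:400],None,fx=4,fy=4,interpolation=2)[...,::-1])
```

```text
pos [0.4786 0.122  0.2935] yaw -0.08 t 9.75 F [ 0.6 -0.7 -2.1] w 0.295 gf 48.0 -> delta [ 0.0025 -0.0015  0.066 ] spin -0.08 tilt [-0.001 -0.001 -1.   ]
1831 perp plate top [-0.03570087 -0.03499671 -0.03432065] a range [-0.01433851  0.01432132  0.02830986] [-0.00796289 -0.03492279]
y range [-0.02178532  0.03486483]
scene mouth [([0.4797, 0.1234, 0.179], 0.8)]
scene mouth_low [([0.4533, 0.1218, 0.1611], 0.57)]
scene timer_grip []
side mouth [([0.4805, 0.1244, 0.1841], 0.78)]
side mouth_low [([0.4511, 0.1206, 0.163], 0.79)]
side timer_grip [([0.5901, 0.2805, 0.2402], 0.57)]
```

View pics/s4.png

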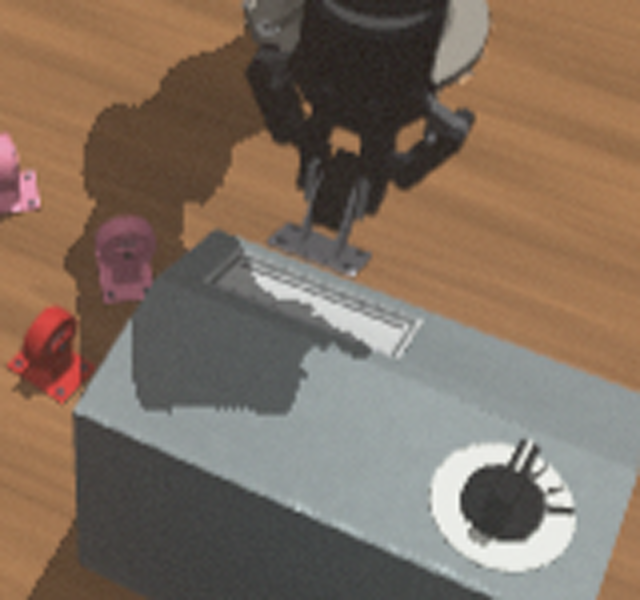

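The picture shows the caster held tilted above the mouth (plate at (320,250), flap bay at (310,300)). The plate is parallel to the face, with the caster axis about 6 mm up-slope of the TCP and the underside 38 mm ahead. I enter along the normal with the TCP 10 mm below mid-slope.

Emit:
send_rows(
  deltas="-0.017 -0.0015 0.025 0; -0.032 -0.0015 0.06 0; -0.034 -0.0015 0.071 0; -0.034 -0.0015 0.071 0; -0.031 -0.0015 0.076 0",
)

```text
t: 10.75
eef_pos: [0.4507, 0.1266, 0.2193]
tool_rot: [-0.001, 1.0, -0.0, 0.001]
contact_force: [0.8, 1.0, -0.6]
gripper_width: 0.297
grasp_force: 47.9
```

```bash
cat >> h.py <<'E'
def sa():
    o=bot.get_obs(); d=o["eef_pos"]-np.array([.481,.1235,.18]); print("s",round((d[0]*.5-d[2]*.866)*1000,1),"a",round((d[0]*.866+d[2]*.5)*1000,1),"y",round(d[1]*1000,1))
E
python3 - <<'E'
from h import *
go(.4893,.1235,.1456,0); sa()
E
```

```text
pos [0.4507 0.1266 0.2193] yaw -0.04 t 10.75 F [ 0.8  1.  -0.6] w 0.297 gf 47.9 -> delta [0.0384 0.0032 0.0738] spin -0.04 tilt [ 0.003  0.001 -1.   ]
s -49.2 a -6.6 y 3.1
```

Emit:
send_rows(
  deltas="0.004 0 0.007 0; 0.008 0 0.014 0; 0.012 0 0.021 0; 0.016 0 0.028 0; 0.02 0 0.035 0",
)

```text
t: 11.25
eef_pos: [0.4665, 0.1261, 0.1822]
tool_rot: [0.001, 1.0, -0.0, -0.003]
contact_force: [-11.3, 0.2, 4.6]
gripper_width: 0.289
grasp_force: 49.7
```

Run:
```python
from h import *
go(.4893,.1235,.1456,0); sa()
```

```text
pos [0.4665 0.1261 0.1822] yaw -0.01 t 11.25 F [-11.3   0.2   4.6] w 0.289 gf 49.7 -> delta [0.0231 0.0025 0.0365] spin -0.01 tilt [-0.006 -0.001 -1.   ]
s -9.2 a -11.5 y 2.6
```

Emit:
send_rows(
  deltas="0.004 0 0.007 0; 0.008 0 0.014 0; 0.012 0 0.021 0; 0.016 0 0.028 0; 0.018 0 0.031 0",
)

```text
t: 11.75
eef_pos: [0.485, 0.1254, 0.1501]
tool_rot: [0.001, 1.0, -0.0, -0.003]
contact_force: [-5.2, -0.6, -0.6]
gripper_width: 0.296
grasp_force: 49.0
```

Run:
```python
from h import *
go(.4893,.1235,.1456,0); sa()
p=bot.read_camera("side");cv2.imwrite("pics/s5.png",cv2.resize(p["img"][150:250,240:360],None,fx=5,fy=5,interpolation=2)[...,::-1])
```

```text
pos [0.485  0.1254 0.1501] yaw -0.05 t 11.75 F [-5.2 -0.6 -0.6] w 0.296 gf 49.0 -> delta [0.0043 0.0019 0.0045] spin -0.05 tilt [-0.006 -0.002 -1.   ]
s 27.9 a -11.4 y 1.9
```

View pics/s5.png

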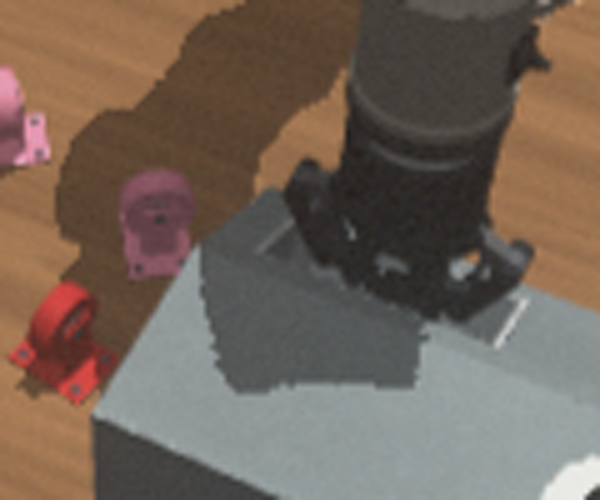

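The picture shows the gripper going down into the mouth with the caster inside. The knuckles clear the frame and the force is only 5 N. I press in a little more.

Emit:
send_rows(
  deltas="0.001 0 0.002 0; 0.002 0 0.0035 0; 0.0025 0 0.0045 0; 0.0025 0 0.0045 0",
)

```text
t: 12.2
eef_pos: [0.4871, 0.1255, 0.146]
tool_rot: [0.001, 1.0, -0.0, -0.003]
contact_force: [-8.5, -0.3, 0.1]
gripper_width: 0.294
grasp_force: 49.1
```

Run:
```python
from h import *
go(.4893,.1235,.1456,0); sa()
```

```text
pos [0.4871 0.1255 0.146 ] yaw -0.05 t 12.2 F [-8.5 -0.3  0.1] w 0.294 gf 49.1 -> delta [0.0023 0.0019 0.0004] spin -0.05 tilt [-0.006 -0.002 -1.   ]
s 32.5 a -11.7 y 2.0
```

Emit:
send_rows(
  deltas="0.001 0 0.0015 0; 0.0015 0 0.0025 0; 0.002 0 0.0035 0; 0.002 0 0.0035 0",
)

```text
t: 12.6
eef_pos: [0.4891, 0.1256, 0.1426]
tool_rot: [0.001, 1.0, -0.0, -0.003]
contact_force: [-7.8, 0.8, 0.7]
gripper_width: 0.294
grasp_force: 49.3
```

Emit:
send_rows(
  deltas="0.0005 0 0.001 0; 0.001 0 0.0015 0; 0.001 0 0.0018 0",
)

```text
t: 12.9
eef_pos: [0.4901, 0.1256, 0.1409]
tool_rot: [0.001, 1.0, -0.0, -0.003]
contact_force: [-8.9, 0.0, 2.0]
gripper_width: 0.293
grasp_force: 49.3
```

Run:
```python
from h import *
go(.4893,.1235,.1456,0); sa()
```

```text
pos [0.4901 0.1256 0.1409] yaw -0.05 t 12.9 F [-8.9  0.   2. ] w 0.293 gf 49.3 -> delta [-0.0009  0.0021 -0.0046] spin -0.05 tilt [-0.006 -0.002 -1.   ]
s 38.4 a -11.6 y 2.1
```

Emit:
send_rows(
  deltas="0.0005 0 0.001 0; 0.001 0 0.0018 0; 0.0015 0 0.0026 0",
)

```text
t: 13.2
eef_pos: [0.4917, 0.1256, 0.1384]
tool_rot: [0.001, 1.0, -0.0, -0.003]
contact_force: [-8.3, -0.4, 1.4]
gripper_width: 0.292
grasp_force: 49.3
```

Emit:
send_rows(
  deltas="0.0005 0 0.001 0; 0.001 0 0.0018 0; 0.0015 0 0.0026 0",
)

```text
t: 13.5
eef_pos: [0.4919, 0.1255, 0.1355]
tool_rot: [0.001, 1.0, -0.0, -0.004]
contact_force: [-13.3, -0.1, 3.3]
gripper_width: 0.29
grasp_force: 49.3
```

Run:
```python
from h import *
go(.4893,.1235,.1456,0); sa()
```

```text
pos [0.4919 0.1255 0.1355] yaw -0.02 t 13.5 F [-13.3  -0.1   3.3] w 0.29 gf 49.3 -> delta [-0.0026  0.002  -0.0101] spin -0.02 tilt [-0.008 -0.002 -1.   ]
s 44.0 a -12.9 y 2.0
```

The caster is deep and the resistance is starting to rise. I release and back out.

Emit:
send_rows(
  deltas="0 0 0 0; 0 0 0 0; 0 0 0 0; 0 0 0 0",
  claw=0.6,
)

```text
t: 13.9
eef_pos: [0.492, 0.1258, 0.1353]
tool_rot: [0.001, 1.0, 0.0, -0.004]
contact_force: [-11.9, 0.7, 0.4]
gripper_width: 0.598
grasp_force: 0.0
```

Run:
```python
from h import *
go(.4893,.1235,.1456,0); sa()
```

```text
pos [0.492  0.1258 0.1353] yaw 0.02 t 13.9 F [-11.9   0.7   0.4] w 0.598 gf 0.0 -> delta [-0.0028  0.0023 -0.0103] spin 0.02 tilt [-0.008 -0.002 -1.   ]
s 44.2 a -12.8 y 2.3
```

Emit:
send_rows(
  deltas="-0.01 0 -0.017 0; -0.025 0 -0.043 0; -0.04 0 -0.07 0; -0.05 0 -0.1 0; -0.05 0 -0.12 0",
)

```text
t: 14.4
eef_pos: [0.4459, 0.1264, 0.2592]
tool_rot: [-0.0, 1.0, -0.0, 0.002]
contact_force: [0.2, 0.7, -0.3]
gripper_width: 0.602
grasp_force: 0.0
```

Run:
```python
from h import *
go(.4893,.1235,.1456,0); sa()
p=bot.read_camera("scene"); print("scene",[(m["confidence"],m["mask"].sum()) for m in bot.masks_of(p,"caster_center")])
p2=bot.read_camera("wrist"); a=p["img"][190:290,215:335]; 
cv2.imwrite("pics/c6.png",np.hstack([cv2.resize(a,(460,384),interpolation=2),p2["img"][:,90:430]])[...,::-1])
```

```text
pos [0.4459 0.1264 0.2592] yaw -0.03 t 14.4 F [ 0.2  0.7 -0.3] w 0.602 gf 0.0 -> delta [0.043  0.003  0.1137] spin -0.03 tilt [ 0.003  0.001 -1.   ]
s -86.1 a 9.2 y 2.9
scene [(0.73, np.int64(238)), (0.5, np.int64(218)), (0.5, np.int64(152))]
```

View pics/c6.png

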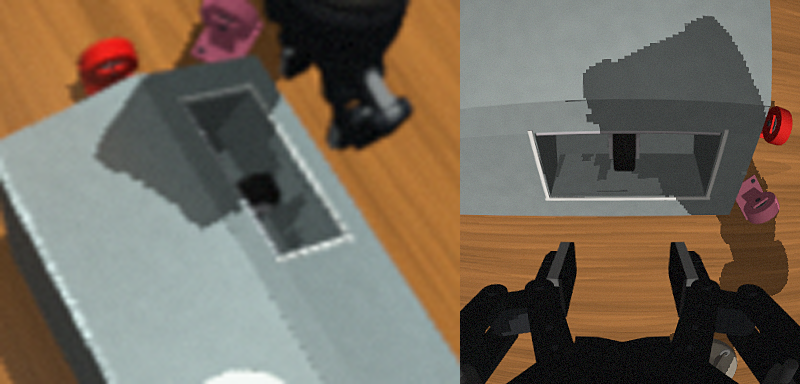

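As expected the caster is nipped. The wheel shows black in the open mouth, at (625,150) in the wrist half and (258,190) in the scene half. I locate its tail in 3D.

Run:
```python
from h import *
p,w=plate(); d=w-np.array([.481,.1235,.18]); im=p["img"].astype(int)
s=d[...,0]*.5-d[...,2]*.866; a=d[...,0]*.866+d[...,2]*.5
m=(p["depth"]>0)&(im.max(2)<60)&(np.abs(a)<.045)&(np.abs(d[...,1])<.06)&(s>-.02)&(s<.09)
v,u=np.nonzero(m); print(m.sum(),u.min(),u.max(),v.min(),v.max())
k=m&(np.abs(np.arange(512)[None,:]-534)<14)&(np.abs(np.arange(384)[:,None]-150)<25)
print(k.sum())
m2=(p["depth"]>0)&(im.max(2)<70)&(np.abs(d[...,1])<.03)&(s>.003)&(s<.09)&(np.abs(a)<.05)
q=np.stack([s[m2],a[m2],d[...,1][m2]],1)*1000
for lo in range(-35,40,6):
    b=q[(q[:,1]>=lo)&(q[:,1]<lo+6)]
    if len(b)>5: print(lo,len(b),np.percentile(b[:,0],[5,50,95]).round(1),np.percentile(b[:,2],[5,50,95]).round(1))
go(.481,.1235,.25,0)
```

```text
1299 192 327 115 202
0
-35 1033 [16.8 35.1 51.3] [-28.7 -13.9  25.9]
-29 18 [22.2 22.9 24.4] [-4.8  1.8  8.3]
-23 59 [16.6 17.7 18.9] [-5.2  2.2  9.6]
-17 97 [14.8 15.8 16.7] [-5.8  3.  10.2]
-11 124 [14.5 15.4 17.4] [-6.4  1.4  9.3]
-5 171 [15.  16.6 18.4] [-6.4  2.2 10. ]
1 220 [17.1 19.2 22.6] [-6.3  2.2  9.9]
7 168 [20.8 23.1 25.5] [-5.5  2.2  9.9]
pos [0.4463 0.1259 0.257 ] yaw -0.09 t 14.6 F [ 0.9 -0.2  0.2] w 0.602 gf 0.0 -> delta [0.0346 0.0024 0.0071] spin -0.09 tilt [ 0.002  0.    -1.   ]
```

The wheel tail is 15 mm inside, at a ≈ -9 mm and y +2 mm. Next I shut the fingers and push it in.

Emit:
send_rows(
  deltas="0 0 0 0; 0 0 0 0; 0.006 0 0.03 0; 0.0134 0 0.06 0; 0.0134 0 0.066 0",
  claw=0,
  force=40,
)

```text
t: 15.1
eef_pos: [0.4573, 0.125, 0.1874]
tool_rot: [0.001, 1.0, -0.001, -0.003]
contact_force: [-0.4, -0.7, -0.6]
gripper_width: 0.002
grasp_force: 0.0
```

Run:
```python
from h import *
go(.4597,.1255,.1908,0); sa()
```

```text
pos [0.4573 0.125  0.1874] yaw -0.07 t 15.1 F [-0.4 -0.7 -0.6] w 0.002 gf 0.0 -> delta [ 0.0024 -0.0005 -0.0034] spin -0.07 tilt [-0.006 -0.002 -1.   ]
s -18.3 a -16.8 y 1.5
```

Emit:
send_rows(
  deltas="0.008 0 0.009 0; 0.014 0 0.019 0; 0.019 0 0.028 0; 0.024 0 0.036 0; 0.028 0 0.043 0",
)

```text
t: 15.6
eef_pos: [0.488, 0.1262, 0.1481]
tool_rot: [-0.0, 1.0, -0.001, 0.001]
contact_force: [-0.1, -0.1, 2.4]
gripper_width: -0.0
grasp_force: 0.5
```

Run:
```python
from h import *
go(.4597,.1255,.1908,0); sa()
```

```text
pos [0.488  0.1262 0.1481] yaw -0.06 t 15.6 F [-0.1 -0.1  2.4] w -0.0 gf 0.5 -> delta [-0.0282  0.0007 -0.0427] spin -0.06 tilt [ 0.002  0.001 -1.   ]
s 31.1 a -9.9 y 2.7
```

Emit:
send_rows(
  deltas="0.002 0 0.004 0; 0.004 0 0.008 0; 0.006 0 0.011 0; 0.006 0 0.011 0",
)

```text
t: 16.0
eef_pos: [0.492, 0.1258, 0.1362]
tool_rot: [0.0, 1.0, -0.0, -0.001]
contact_force: [-5.4, -0.4, 0.7]
gripper_width: -0.001
grasp_force: 2.3
```

Run:
```python
from h import *
go(.4597,.1255,.1908,0); sa()
```

```text
pos [0.492  0.1258 0.1362] yaw -0.04 t 16.0 F [-5.4 -0.4  0.7] w -0.001 gf 2.3 -> delta [-0.0324  0.0004 -0.0546] spin -0.04 tilt [-0.002 -0.    -1.   ]
s 43.4 a -12.4 y 2.3
```

Emit:
send_rows(
  deltas="0 0 0.003 0; 0 0 0.006 0; 0 0 0.008 0",
)

```text
t: 16.3
eef_pos: [0.4914, 0.1258, 0.1284]
tool_rot: [0.0, 1.0, -0.0, -0.001]
contact_force: [-8.3, -0.0, 5.5]
gripper_width: -0.001
grasp_force: 1.8
```

Run:
```python
from h import *
go(.4597,.1255,.1908,0); sa()
```

```text
pos [0.4914 0.1258 0.1284] yaw -0.03 t 16.3 F [-8.3 -0.   5.5] w -0.001 gf 1.8 -> delta [-0.0319  0.0004 -0.0623] spin -0.03 tilt [-0.003 -0.001 -1.   ]
s 49.9 a -16.8 y 2.3
```

Emit:
send_rows(
  deltas="0 0 -0.008 0; -0.013 0 -0.03 0; -0.03 0 -0.06 0; -0.045 0 -0.09 0; -0.048 0 -0.125 0",
)

```text
t: 16.8
eef_pos: [0.4436, 0.1257, 0.2545]
tool_rot: [0.0, 1.0, -0.0, -0.0]
contact_force: [0.4, -0.4, -0.4]
gripper_width: -0.003
grasp_force: 0.0
```

Run:
```python
from h import *
go(.4459,.1255,.257,0)
p,w=plate(); d=w-np.array([.481,.1235,.18]); im=p["img"].astype(int)
s=d[...,0]*.5-d[...,2]*.866; a=d[...,0]*.866+d[...,2]*.5
m=(p["depth"]>0)&(np.abs(a)<.028)&(np.abs(d[...,1])<.055); print("depth in mouth s mm",np.percentile(s[m]*1000,[1,10,50,90,99]).round(1))
q=bot.read_camera("scene")["img"][190:290,215:335]
cv2.imwrite("pics/c7.png",np.hstack([cv2.resize(q,(460,384),interpolation=2),p["img"][:,90:430]])[...,::-1])
```

```text
pos [0.4436 0.1257 0.2545] yaw -0.02 t 16.8 F [ 0.4 -0.4 -0.4] w -0.003 gf 0.0 -> delta [ 0.0023  0.0002 -0.0025] spin -0.02 tilt [-0.    -0.001 -1.   ]
depth in mouth s mm [-136.2 -127.2    2.1    3.     3.6]
```

View pics/c7.png

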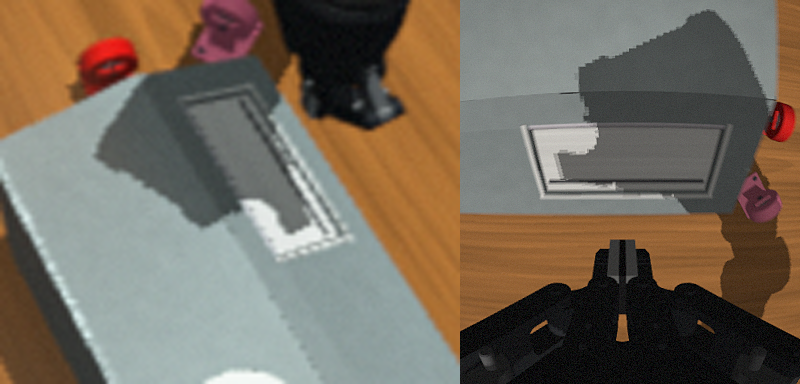

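The flap lies flat and shut: points across the mouth sit at a uniform 2–3.6 mm depth, at (625,165) in the wrist half. The caster is in. Next is the timer.

Emit:
send_rows(
  deltas="0 -0.01 -0.04 0; 0.03 -0.04 -0.08 0; 0.06 -0.08 -0.085 0; 0.09 -0.12 -0.085 0; 0.12 -0.156 -0.085 0",
  claw=0.6,
)

```text
t: 17.4
eef_pos: [0.5648, 0.2803, 0.3391]
tool_rot: [-0.0, 1.0, -0.001, 0.001]
contact_force: [0.8, 0.5, 0.0]
gripper_width: 0.598
grasp_force: 0.0
```

Emit:
send_rows(
  deltas="0.01 0 0 0; 0.01 0 0 0; 0.01 0 0 0; 0.01 0 0 0; 0.01 0 0 0",
)

```text
t: 17.9
eef_pos: [0.5723, 0.2779, 0.3394]
tool_rot: [0.0, 1.0, -0.001, 0.001]
contact_force: [-0.6, 0.9, 0.1]
gripper_width: 0.6
grasp_force: 0.0
```

Run:
```python
from h import *
go(.589,.2825,.244,0); print(bot.get_obs()["q"].round(2))
p,w=plate(); im=p["img"].astype(int)
for q in("timer_grip",):print(q,[(r["xyz"],r["confidence"]) for r in bot.landmark_of(p,q)[:1]])
near=np.hypot(w[...,0]-.589,w[...,1]-.283)<.06
b=near&(p["depth"]>0)&(im.max(2)<80)&(w[...,2]>.235)&(w[...,2]<.262)
r=cv2.minAreaRect((w[b][:,:2]*1000).astype(np.float32)); print("bar",b.sum(),r,w[b][:,2].max())
wh=near&(im.min(2)>140)&(w[...,2]>.235)&(w[...,2]<.262); print("line",wh.sum(),w[wh].mean(0) if wh.sum() else 0)
dl=near&(p["depth"]>0)&(w[...,2]<.214)&(w[...,2]>.2)&(im.min(2)>140); print("dial",cv2.minEnclosingCircle((w[dl][:,:2]*1000).astype(np.float32)))
cv2.imwrite("pics/w8.png",cv2.resize(p["img"][60:260,130:380],None,fx=3,fy=3,interpolation=2)[...,::-1])
```

```text
pos [0.5723 0.2779 0.3394] yaw -0.11 t 17.9 F [-0.6  0.9  0.1] w 0.6 gf 0.0 -> delta [ 0.0165 -0.0047  0.0954] spin -0.11 tilt [ 0.001 -0.    -1.   ]
[-0.23  0.38 -0.43  1.5   0.16  1.3  -2.26]
timer_grip [([0.5894, 0.2834, 0.2428], 0.77)]
bar 737 ((590.3922729492188, 282.77996826171875), (12.020798683166504, 43.89470672607422), 85.73038482666016) 0.2528341536428299
line 111 [0.57779835 0.28355543 0.25171457]
dial ((588.9972534179688, 283.01739501953125), 59.97355651855469)
```

View pics/w8.png

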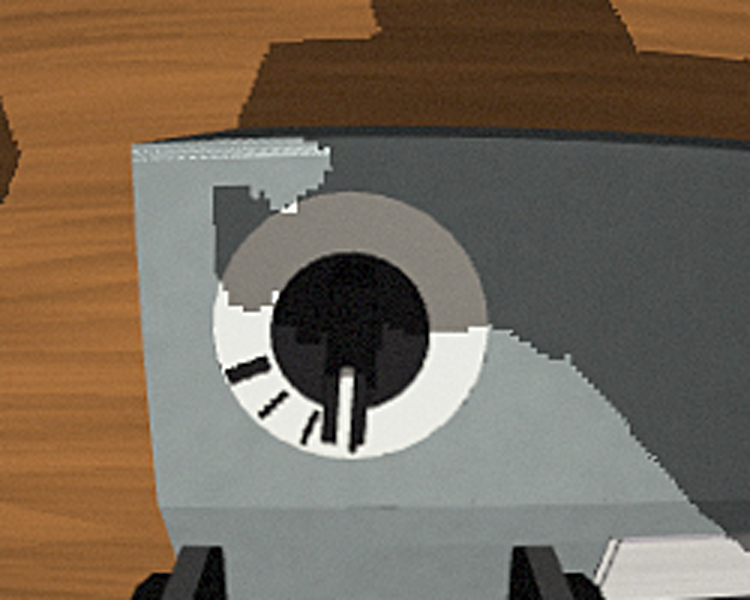

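The close-up shows the line at the 0 mark (345,410) and the marks at 5, 10 and 15 going clockwise. The bar centre is (0.590, 0.283). I move over it, test-spinning to see which way joint 7 turns.

Emit:
send_rows(
  deltas="0.018 -0.005 0.03 8; 0.018 -0.005 0.03 8; 0.018 -0.005 0.03 8",
)

```text
t: 18.3
eef_pos: [0.5902, 0.2835, 0.3084]
tool_rot: [0.0, 0.998, -0.069, -0.001]
contact_force: [0.0, 0.1, 0.3]
gripper_width: 0.596
grasp_force: 0.0
```

Run:
```python
from h import *
go(.590,.283,.244,0); print(bot.get_obs()["q"].round(3))
```

```text
pos [0.5902 0.2835 0.3084] yaw -7.95 t 18.3 F [0.  0.1 0.3] w 0.596 gf 0.0 -> delta [-0.      0.0004  0.0644] spin -7.95 tilt [-0.001 -0.001 -1.   ]
[-0.259  0.424 -0.399  1.501  0.169  1.253 -2.388]
```

Positive spin lowers q7 towards its limit (-2.96), so I half-turn the tool the other way first (-188°). It is the same grasp.

Emit:
send_rows(
  deltas="0 0 0 -8.5; 0 0 0 -17; 0 0 0 -25.5; 0 0 0 -34; 0 0 0 -42.5",
)

```text
t: 18.8
eef_pos: [0.5905, 0.2841, 0.3106]
tool_rot: [-0.0, 0.954, 0.3, 0.001]
contact_force: [0.9, 0.3, 0.2]
gripper_width: 0.596
grasp_force: 0.0
```

Emit:
send_rows(
  deltas="0 0 0 -8.5; 0 0 0 -17; 0 0 0 -25.5; 0 0 0 -34; 0 0 0 -42.5",
)

```text
t: 19.3
eef_pos: [0.5905, 0.284, 0.3106]
tool_rot: [0.0, 0.78, 0.625, 0.001]
contact_force: [-1.2, -0.3, 0.4]
gripper_width: 0.6
grasp_force: 0.0
```

Emit:
send_rows(
  deltas="0 0 0 -8.5; 0 0 0 -17; 0 0 0 -25.5; 0 0 0 -34; 0 0 0 -42.5",
)

```text
t: 19.8
eef_pos: [0.5906, 0.2839, 0.3106]
tool_rot: [0.001, 0.501, 0.866, 0.001]
contact_force: [0.8, -0.1, 0.3]
gripper_width: 0.599
grasp_force: 0.0
```

Emit:
send_rows(
  deltas="0 0 0 -8.5; 0 0 0 -17; 0 0 0 -25.5; 0 0 0 -34; 0 0 0 -42.5",
)

```text
t: 20.3
eef_pos: [0.5907, 0.2838, 0.3105]
tool_rot: [0.001, 0.153, 0.988, 0.0]
contact_force: [-0.2, 0.2, -0.1]
gripper_width: 0.599
grasp_force: 0.0
```

Emit:
send_rows(
  deltas="0 0 0 -8.5; 0 0 0 -17; 0 0 0 -18; 0 0 0 -18; 0 0 0 -18",
)

```text
t: 20.8
eef_pos: [0.5907, 0.2838, 0.3094]
tool_rot: [0.0, 0.002, 1.0, -0.0]
contact_force: [1.0, 0.7, 0.3]
gripper_width: 0.602
grasp_force: 0.0
```

Run:
```python
from h import *
go(.590,.283,.244,180); print(bot.get_obs()["q"].round(3))
p=bot.read_camera("scene"); 
print([(r["xyz"],r["confidence"]) for r in bot.landmark_of(p,"timer_grip")[:1]])
```

```text
pos [0.5907 0.2838 0.3094] yaw 179.81 t 20.8 F [1.  0.7 0.3] w 0.602 gf 0.0 -> delta [ 0.0007 -0.0008  0.0654] spin -0.19 tilt [ 0.001 -0.    -1.   ]
[ 0.146  0.603 -1.07   1.471  0.532  1.38   0.618]
[([0.5874, 0.2845, 0.2383], 0.72)]
```

Emit:
send_rows(
  deltas="0 0 0.025 0; 0 0 0.05 0; 0 0 0.068 0; 0 0 0.077 0; 0 0 0.077 0",
)

```text
t: 21.4
eef_pos: [0.5903, 0.2835, 0.2306]
tool_rot: [-0.001, 0.001, 1.0, -0.0]
contact_force: [-0.1, -0.0, -0.7]
gripper_width: 0.601
grasp_force: 0.0
```

Emit:
send_rows(
  deltas="0 0 0 0; 0 0 0 0; 0 0 0 0; 0 0 0 0; 0 0 0 0",
  claw=0,
  force=25,
)

```text
t: 21.9
eef_pos: [0.5913, 0.2832, 0.2331]
tool_rot: [0.001, 0.001, 1.0, -0.0]
contact_force: [-1.5, -3.5, 5.7]
gripper_width: 0.134
grasp_force: 29.5
```

Run:
```python
from h import *
go(.590,.283,.232,180)
```

```text
pos [0.5913 0.2832 0.2331] yaw 179.88 t 21.9 F [-1.5 -3.5  5.7] w 0.134 gf 29.5 -> delta [ 0.0013 -0.0002  0.0011] spin -0.12 tilt [ 0.002 -0.001 -1.   ]
```

Gripped: 0.134 × 85 ≈ 11.4 mm. Now I wind it clockwise to about 78°.

Emit:
send_rows(
  deltas="0 0 0 8; 0 0 0 16; 0 0 0 24; 0 0 0 32; 0 0 0 40",
)

```text
t: 22.4
eef_pos: [0.591, 0.2823, 0.2331]
tool_rot: [0.001, 0.346, 0.938, -0.001]
contact_force: [-3.1, -7.5, 7.4]
gripper_width: 0.132
grasp_force: 29.8
```

Emit:
send_rows(
  deltas="0 0 0 8; 0 0 0 16; 0 0 0 24; 0 0 0 32; 0 0 0 38",
)

```text
t: 22.9
eef_pos: [0.5903, 0.2818, 0.233]
tool_rot: [0.001, 0.632, 0.775, -0.002]
contact_force: [-5.2, -8.4, 9.4]
gripper_width: 0.136
grasp_force: 30.1
```

Emit:
send_rows(
  deltas="0 0 0 0; 0 0 0 0",
)

```text
t: 23.1
eef_pos: [0.5903, 0.2818, 0.233]
tool_rot: [0.001, 0.63, 0.776, -0.002]
contact_force: [-5.6, -7.6, 9.5]
gripper_width: 0.137
grasp_force: 30.0
```

Run:
```python
from h import *
go(.590,.283,.232,180); o=bot.get_obs(); print(o["q"].round(2),o["torque"].round(2))
```

```text
pos [0.5903 0.2818 0.233 ] yaw 101.86 t 23.1 F [-5.6 -7.6  9.5] w 0.137 gf 30.0 -> delta [ 0.0013 -0.0001  0.001 ] spin -78.14 tilt [-0.    -0.004 -1.   ]
[-0.03  0.55 -0.74  1.57  0.4   1.17 -0.65] [-1.66  1.13 -0.04]
```

Emit:
send_rows(
  deltas="0 0 0 -8; 0 0 0 -16; 0 0 0 -24; 0 0 0 -32; 0 0 0 -32",
)

```text
t: 23.6
eef_pos: [0.591, 0.2821, 0.233]
tool_rot: [0.001, 0.39, 0.921, -0.001]
contact_force: [-3.3, -6.2, 7.6]
gripper_width: 0.131
grasp_force: 30.0
```

Emit:
send_rows(
  deltas="0 0 0 0; 0 0 0 0; 0 0 0 0; 0 0 0 0",
  claw=0.6,
)

```text
t: 24.0
eef_pos: [0.5906, 0.2842, 0.2318]
tool_rot: [-0.0, 0.391, 0.92, 0.0]
contact_force: [0.3, -0.1, -0.1]
gripper_width: 0.599
grasp_force: 0.0
```

Emit:
send_rows(
  deltas="0 0 -0.02 0; 0 0 -0.06 0; 0 0 -0.1 0; 0 0 -0.12 0; 0 0 -0.12 0",
)

```text
t: 24.5
eef_pos: [0.5915, 0.2855, 0.3557]
tool_rot: [0.002, 0.391, 0.92, 0.003]
contact_force: [0.7, 0.4, 0.3]
gripper_width: 0.601
grasp_force: 0.0
```

Run:
```python
from h import *
go(.590,.283,.36,180)
def bar(w,ok,im,tag):
    near=np.hypot(w[...,0]-.590,w[...,1]-.283)<.03
    b=near&ok&(im.max(2)<80)&(w[...,2]>.240)&(w[...,2]<.262)
    l=near&ok&(im.min(2)>130)&(w[...,2]>.240)&(w[...,2]<.262)
    if b.sum()<10: print(tag,b.sum());return
    q=w[b|l][:,:2]; e,V=np.linalg.eigh(np.cov(q.T)); v=V[:,1]; v=v*(-1 if v[0]>0 else 1)
    print(tag,b.sum(),l.sum(),cv2.minAreaRect((q*1000).astype(np.float32)),"timer rad",np.arctan2(v[1],-v[0]), "line dir", w[l][:,:2].mean(0)-q.mean(0) if l.sum() else 0)
p,w=plate(); bar(w,p["depth"]>0,p["img"].astype(int),"wrist")
cv2.imwrite("pics/w9.png",cv2.resize(p["img"],None,fx=1.5,fy=1.5)[...,::-1])
for c in("scene","side"):
    p=bot.read_camera(c); ok=p["depth"]>0; w=np.zeros((384,512,3)); w[ok]=cloud(p,np.ones_like(ok)); bar(w,ok,p["img"].astype(int),c)
```

```text
pos [0.5915 0.2855 0.3557] yaw 133.96 t 24.5 F [0.7 0.4 0.3] w 0.601 gf 0.0 -> delta [-0.0008 -0.0028 -0.0043] spin -46.04 tilt [ 0.005  0.003 -1.   ]
wrist 590 105 ((589.619140625, 283.787841796875), (11.812725067138672, 44.22838592529297), 43.81743621826172) timer rad 0.8150645247299483 line dir [-0.00690102  0.00623826]
scene 20 8 ((591.11572265625, 285.0019836425781), (12.279485702514648, 42.943992614746094), 45.489158630371094) timer rad 0.8164535507491362 line dir [-0.00910047  0.00559379]
side 102 20 ((593.0866088867188, 285.0567626953125), (13.110600471496582, 45.334205627441406), 40.935489654541016) timer rad 0.8324327235601406 line dir [-0.01227279  0.00819077]
```

View pics/w9.png

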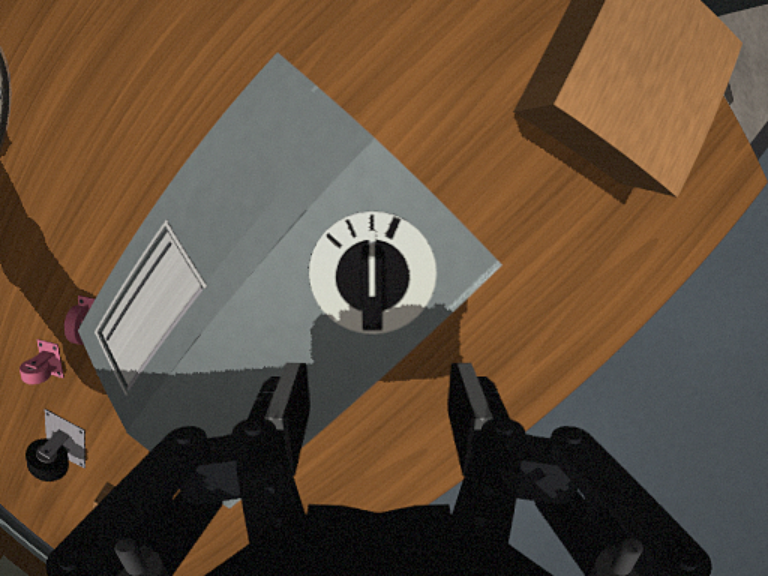

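The picture shows the line at (373,255) pointing to the third mark (10 min) at (373,222), which is about 0.815 rad. The flap at (150,305) is shut and the gripper is clear, so I hand in.

```bash
python3 -c "
from station import bot
print(bot.hand_in())"
```

```text
the job is handed in; nothing more can be done
None
```

I put the small caster into the dryer and the flap shut behind it, then wound the timer past 15 and set it back to 10 minutes (about 0.82 rad measured); the bystanders were not touched and the job is handed in, but no verdict came back.

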